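# Set a specimen dish under the swing-arm microscope

## Robot

A 6-joint arm with a two-finger parallel gripper is mounted at the origin on the work surface. World frame = base frame: x ahead of the robot, y to its left, z up, the work surface at z = 0. Lengths are in mm, angles in rad, forces in N, time in s.
With the tool pointing down it reaches from about 350 to 975 mm from the base axis. Payload 7.1 kg.
Tool frame: the origin (TCP) lies at the very end of the fingers, on their centre line; the grasp point (between the pads) lies 19 mm behind it; z points along the fingers, y is the line along which they close (so a half turn about z gives the same grasp; the last joint's range is limited). The gripper opens to 88 mm and grips with 3 to 60 N. Pads are 20 mm wide; open, the fingers measure 115 mm over their backs; the gripper's body (75 mm by 178 mm) begins 61 mm behind the grasp point.
Start: joints at [-1.277, 0.423, 1.63, -0, 1.089, -0.019], TCP at [192.345, -594.649, 182.975] pointing down, gripper open.
Joint ranges: [-3, 3], [-0.9, 2.11], [0.09, 2.58], [-1.31, 4.45], [0.11, 2.69], [-2.54, 2.54]. Speed limits (rad/s): [2.39, 2.39, 3.01, 3.14, 3.14, 3.14].

## Interface

Orientations are given as a rotation vector (axis times angle).
In Python, from workcell import sensors, imaging, close_job gives the robot as it stands. The module is installed in compiled form; this text tells all that it offers.
- The arm moves only by the tool servo_tool, never from a script. Its argument "steps" is a list of rows, each a list of 3 entries, a list of its own where there are three numbers: the shift along the world's x, y, z in m, then the turn, a rotation vector about the world's x, y, z in degrees, then the opening, from -1 (shut) to 1 (fully open). A call has exactly 8 rows; each row shifts and turns the commanded pose from where the row before left it; what a row does not reach is not made up. A row lasts 1/12 s, in which the tool goes at most 41.7 mm and 7.16 degrees, less where a joint would pass 70% of its speed; a pose out of reach is approached as far as the arm can. A call is refused whole if a number of a shift passes 0.0417 or a number of a turn 7.16, either way. A call with a gripper value outside its range is refused whole. The fingers move at their own pace and stop on an object; the grip force is fixed at half the most. Time passes only in rows, so rows that do not move let the fingers close, or fill a call up. It gives the time, the measured TCP pose, the force, the opening and the grip force at its end, in the units of the state.
- sensors.get_obs(): the state, without advancing time (a new reading comes with each control period).
- imaging.get_image(name): name is "scene" or "top"; returns a dict with "color" (480x640x3 uint8, blue, green, red), "range_z" (480x640 float32, mm along the optical axis (not along the pixel's ray), 0 where there is no reading), "vertical_fov" (degrees; the focal length in pixels is half the picture's height over the tangent of half this angle, whatever the lens; pixels are square), "cx", "cy" (the principal point, pixels), "k1" (the pictures are not rectified: a ray, as slopes to the right and down, at radius r is drawn at 1 + k1 r^2 times it, then the intrinsics apply), "rvec" (rotation vector, rad) and "tvec" (3), from world to camera coordinates, as OpenCV has them. Camera axes: x right, y down, z forward; pixel columns grow to the right and rows downward; lengths in mm; the calibration is good to about 2 mm. A picture is of the moment at which its call begins.
- close_job(): hands the job in; it is judged then, once.
The state is a dict: "t": time; "qpos": joint angles; "qvel": joint speeds; "joint_torque": joint torques, N m; "ee_pos": TCP position; "orientation": TCP orientation; "ft_force": force on the tool from outside, world axes, zero at the start; "moment": the same for the moment, N m; "width": finger opening in mm; "grasp_force": force on a finger pad.
Only numpy, scipy, OpenCV 4.12 (cv2) and the standard library are available. Lean on these libraries where they do the work, as an engineer would, in place of code of your own. Each camera call takes 0.05 s, during which the arm holds its last target. There are 200 camera calls.

## Task

Get the beetle ready for viewing: with your fingertips slide the small round glass dish across the microscope's white base plate until it is centred on the round black stage disc, then push the swing arm round until it rests against its stop pin, with the lens over the dish. Only push: the dish is glass, so nudge it lightly, keep it flat on the plate and do not pinch or pick it up. Leave the dish where you centred it and everything else on the bench where it is.

Things in the scene. Friction and masses are not known exactly. Their poses are not given: they have to be found in the camera images.
- stand: Microscope stand, fixed to the bench: a white base plate 300 mm (its x) by 360 mm (its y), top face 20 mm above the bench, with an upright steel column (28 mm diameter, top 261 mm above the bench) near its far edge. Origin: centre of the plate's underside; x points from the front edge to the column edge, y to the left.
- stop_pin (a point): Top of the fixed steel stop pin (8 mm diameter, top 184 mm above the bench) on a bracket 58 mm in front of the column's axis and 13.5 mm to its left; the arm's bar comes to rest against its right side.
- stage_centre (a point): Centre of the black stage disc (100 mm diameter, flush in the plate), on the plate's top face, 170 mm in front of the column. x, y as the stand.
- pivot (a point): Point on the column's axis at the height of the plate's top face; the swing arm turns about the vertical line through it.
- swing_arm (a joint): Swing arm angle, rad: 0 = resting against the stop pin, pointing to the front with the lens straight above stage_centre; it grows as the arm swings to the right (the stand's -y), up to 1.5. It stays where it is left; pushing at the holder ring takes about 2 N.
- holder (a point): Centre of the black holder ring (54 mm diameter, 30 mm high) at the arm's end, 170 mm from the pivot axis and 167 mm above the bench. Through it stands the white camera barrel, 38 mm diameter, top 206 mm above the bench. A grey bar 18 mm wide and 20 mm high, centred at this height, joins the ring to a 44 mm collar on the column.
- lens (a point): Centre of the lens at the foot of the camera barrel, 87 mm above the bench, 170 mm from the pivot axis.
- dish: The small round lidded glass dish with a beetle on white paper inside: the lid is 60 mm in diameter and its skirt spans 5 to 16 mm above the plate, the foot is 55 mm in diameter; 16 mm high in all, about 60 g. Loose on the left part of the base plate. Origin: centre of its underside, z up.
- glass_block: Bystander: square glass block 40 x 40 x 16 mm on the base plate, back left. Origin: centre of the underside.
- vial: Bystander: upright glass vial with black cap, 25 mm diameter, 52 mm high, on the base plate, front right. Origin: centre of the underside.
- forceps: Bystander: steel forceps 130 mm long, 8 mm high, lying on the right part of the base plate, points along its x. Origin: about the middle, on the underside.
- big_dish: Bystander: large round glass dish, 90 mm diameter, 18 mm high, empty but for white paper, on the bench to the left. Origin: centre of the underside.
- slide_box: Bystander: grey slide box 87 x 102 x 35 mm on the bench to the right. Origin: centre of the underside.
- reagent: Bystander: amber bottle, 44 mm diameter, 90 mm high, on the bench to the right. Origin: centre of the underside.
- wash_bottle: Bystander: white wash bottle with a bent spout, 62 mm diameter, 208 mm high, on the bench at the back left. Origin: centre of the underside.
Things that resemble listed ones, but are neither listed nor needed, are in the scene too. What is shaped like the dish but blue, brown or orange is not meant.

How it is judged:
By the outcome, as a careful person would: the job done as asked, in the order asked, and still so for the second after the job is handed in, with the robot touching nothing.
It also fails if it takes over 64 s, if anything falls off the work surface, if the arm or the gripper's body presses on something with over 40 N, if the wrist force passes 120 N, or if a joint passes its speed limit or range.

## Working session

There is one attempt and no reset: what is moved stays moved. The work goes in short steps, Python scripts to look and compute and a tool call to move; the robot and the scene stay as the last step left them, time stands still between calls to the robot, and variables do not carry over. Pictures are saved under pics/ and viewed, at most 10 in all, crops included, and the job is handed in when it is done.

Besides the shell and the picture viewer there is one more tool, called after ">>>" by a JSON object that holds its "fn" and its "kwargs". servo_tool: Moves the arm, as the interface text tells. Its arguments: {"type":"object","properties":{"steps":{"type":"array"}},"required":["steps"]}

```bash
mkdir -p pics
cat > h.py <<'E'
import numpy as np, cv2
from workcell import sensors, imaging
def cam(n):
    d=imaging.get_image(n); f=240/np.tan(np.radians(d["vertical_fov"])/2)
    R=cv2.Rodrigues(np.array(d["rvec"],float))[0]; t=np.array(d["tvec"],float).ravel()
    K=np.array([[f,0,d["cx"]],[0,f,d["cy"]],[0,0,1]]); return d,K,R,t,np.array([d["k1"],0,0,0.])
def ray(c,uv):
    d,K,R,t,k=c
    p=cv2.undistortPoints(np.array(uv,float).reshape(-1,1,2),K,k).reshape(-1,2)
    return -R.T@t,(np.c_[p,np.ones(len(p))])@R
def atz(c,uv,z):
    o,r=ray(c,uv); return o+r*((z-o[2])/r[:,2])[:,None]
def world(c,uv):
    o,r=ray(c,uv); z=np.array([c[0]["range_z"][int(v),int(u)] for u,v in uv]); return o+r*z[:,None]
def proj(c,P):
    d,K,R,t,k=c; return cv2.projectPoints(np.array(P,float).reshape(-1,1,3),cv2.Rodrigues(R)[0],t,K,k)[0].reshape(-1,2)
E
python3 - <<'E'
from h import *
for n in("scene","top"):
    c=cam(n); cv2.imwrite(f"pics/{n}0.png",c[0]["color"]); print(n,c[1][0,0],c[4][0],-c[2].T@c[3])
print(sensors.get_obs())
E
```

```text
scene 517.4375757751678 0.020183777622892394 [ 967.47503645  745.89328612 1067.64076612]
top 476.89424102729396 -0.0865715458034611 [ 333.03530335  -13.06728303 1194.58081688]
{'t': 0.1, 'qpos': array([-1.27699009e+00,  4.23781492e-01,  1.63057902e+00, -3.45202406e-06,
        1.08861054e+00, -1.89927054e-02]), 'qvel': array([-0.00142906, -0.00182935, -0.00213191, -0.00195064,  0.00038418,
        0.00046591]), 'joint_torque': array([ 4.91336618e-05, -5.45610201e+01, -2.74325716e+01,  6.45692926e-02,
        1.87697547e-02,  2.26588689e-06]), 'ee_pos': array([ 192.19671626, -594.14154112,  182.28239115]), 'orientation': array([-3.10189925e+00, -4.89132639e-01,  3.01201281e-04]), 'ft_force': array([ 1.096915  , -0.20896923, -0.365337  ]), 'moment': array([-0.05843505,  0.03326751,  0.02279976]), 'grasp_force': 0.0, 'width': 88.02988291318657}
```

View pics/scene0.png

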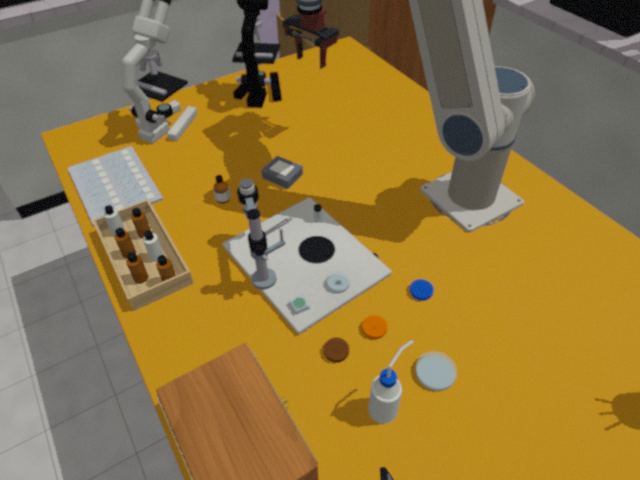

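View pics/top0.png

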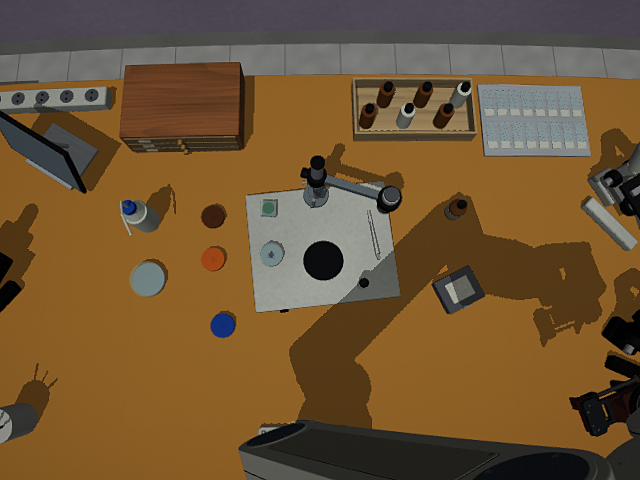

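The top view shows these things that could be mistaken for the dish: the big clear dish (148,278), orange (213,258), brown (213,216), blue (223,325) and the glass block (269,208). The small clear dish on the plate is at (272,253) with a beetle inside. The stage disc is at (323,261), the column at (317,190) and the holder at (389,198). I'll choose (272,253) and check it in one crop.

Run:
```python
from h import *
c=cam("top"); im=c[0]["color"]
cr=cv2.resize(im[170:325,235:410],None,fx=4,fy=3.8,interpolation=cv2.INTER_CUBIC)[:600]
cv2.imwrite("pics/crop1.png",cv2.resize(im[172:322,235:410],None,fx=4,fy=4,interpolation=cv2.INTER_CUBIC))
# stage disc
m=(im.max(2)<40).astype(np.uint8); m[:, :295]=0; m[:,350:]=0; m[:235]=0; m[290:]=0
n,l,s,ce=cv2.connectedComponentsWithStats(m); i=1+s[1:,4].argmax(); print("stage",s[i],ce[i],atz(c,[ce[i]],20))
# plate corners
for z in (20,):
  print(atz(c,[(246,195),(254,312),(400,296),(384,181)],z))
print("dish",atz(c,[(272,253)],36),"holder/barrel top",atz(c,[(389,193)],206),"column",atz(c,[(317,161)],261))
print("depth",world(c,[(389,193),(317,163),(272,245),(323,261),(364,283),(269,208),(350,186)]))
```

```text
stage [ 304  241   39   39 1207] [322.95774648 260.22286661] [[506.85879233 -55.62152888  20.        ]]
[[ 677.88615459  137.81184248   20.        ]
 [ 381.0432888   115.47939537   20.        ]
 [ 414.9712561  -244.12392338   20.        ]
 [ 710.86642028 -217.06989664   20.        ]]
dish [[524.12688264  70.06553937  36.        ]] holder/barrel top [[ 623.89130004 -194.37919287  206.        ]] column [[677.90178944 -38.68608099 261.        ]]
depth [[ 623.35600102 -194.04550166  207.81941013]
 [ 674.21803856  -38.6591094   259.18052135]
 [ 544.32640423   70.12928372   35.01288794]
 [ 504.68400443  -55.63483386   21.49765765]
 [ 443.38299347 -149.67621624   72.42627483]
 [ 638.25340916   77.53368417   36.94846814]
 [ 649.10744589 -113.23330855  178.24704155]]
```

View pics/crop1.png

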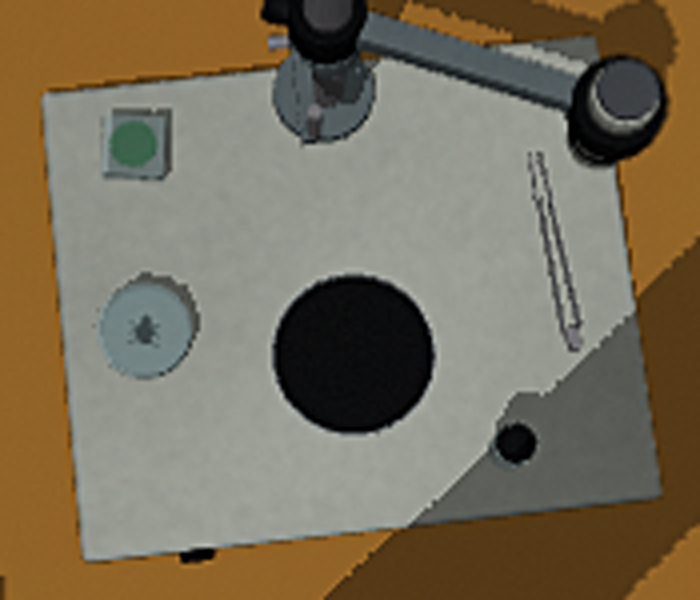

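The crop shows the clear dish with the beetle at crop (150,328), on the white plate. That matches the description, so I'll refine the numbers once and then move.

```bash
cat >> h.py <<'E'
def dish(c,near,z=36,r=16,dbg=0):
    im=c[0]["color"].astype(int); m=((im[...,0]-im[...,2])>12).astype(np.uint8)
    w=np.zeros_like(m); cv2.circle(w,tuple(int(round(x)) for x in near),26,1,-1); m*=w
    m=cv2.morphologyEx(m,cv2.MORPH_OPEN,np.ones((3,3)))
    n,l,s,ce=cv2.connectedComponentsWithStats(m); i=1+s[1:,4].argmax()
    h=cv2.findContours((l==i).astype(np.uint8),0,1)[0][0]; (p,ax,_)=cv2.fitEllipse(cv2.convexHull(h))
    return p,ax,atz(c,[p],z)[0]
E
python3 - <<'E'
from h import *
for n,g in(("top",(272,254)),("scene",(338,284))):
    c=cam(n); print(n,[c[0]["color"][g[1]+d,g[0]+8] for d in(-4,0)]);
    for z in(36,30): print(dish(c,g,z))
    im=c[0]["color"]; m=(im.max(2)<45).astype(np.uint8); q=(323,260) if n=="top" else (317,249)
    w=np.zeros_like(m); cv2.circle(w,q,27,1,-1); k,l,s,ce=cv2.connectedComponentsWithStats(m*w); i=1+s[1:,4].argmax(); print("stage",ce[i],atz(c,[ce[i]],20))
E
```

```text
top [array([134, 133, 115], dtype=uint8), array([133, 133, 115], dtype=uint8)]
((270.7226257324219, 254.32032775878906), (22.478336334228516, 22.628223419189453), array([520.87553118,  73.21283623,  36.        ]))
((270.7226257324219, 254.32032775878906), (22.478336334228516, 22.628223419189453), array([521.8483087 ,  73.65965937,  30.        ]))
stage [322.95454545 260.17520661] [[506.97878442 -55.61586122  20.        ]]
scene [array([173, 171, 156], dtype=uint8), array([171, 169, 155], dtype=uint8)]
((337.6917419433594, 282.0995178222656), (16.073408126831055, 20.87930679321289), array([525.38023241,  83.50194734,  36.        ]))
((337.6917419433594, 282.0995178222656), (16.073408126831055, 20.87930679321289), array([522.80901875,  79.64949389,  30.        ]))
stage [316.23672231 249.12594841] [[506.2996185  -51.36317321  20.        ]]
```

>>> {"fn": "servo_tool", "kwargs": {"steps": [[[0.014, 0.03, 0], [0, 0, 2.7], -0.1], [[0.014, 0.03, 0], [0, 0, 2.7], -0.1], [[0.014, 0.03, 0], [0, 0, 2.7], -0.1], [[0.014, 0.03, 0], [0, 0, 2.7], -0.1], [[0.014, 0.03, 0], [0, 0, 2.7], -0.1], [[0.014, 0.03, 0], [0, 0, 2.7], -0.1], [[0.014, 0.03, 0], [0, 0, 2.7], -0.1], [[0.014, 0.03, 0], [0, 0, 2.7], -0.1]]}}

```text
t: 0.92
ee_pos: [304.7, -353.2, 183.0]
orientation: [2.955, 1.065, 0.0]
ft_force: [0.5, -0.6, 0.3]
width: 40.4
grasp_force: 0.0
```

>>> {"fn": "servo_tool", "kwargs": {"steps": [[[0.014, 0.03, 0], [0, 0, 2.7], -0.1], [[0.014, 0.03, 0], [0, 0, 2.7], -0.1], [[0.014, 0.03, 0], [0, 0, 2.7], -0.1], [[0.014, 0.03, 0], [0, 0, 2.7], -0.1], [[0.014, 0.03, 0], [0, 0, 2.7], -0.1], [[0.014, 0.03, 0], [0, 0, 2.7], -0.1], [[0.014, 0.03, 0], [0, 0, 2.7], -0.1], [[0.014, 0.03, 0], [0, 0, 2.7], -0.1]]}}

```text
t: 1.58
ee_pos: [416.8, -113.1, 183.2]
orientation: [2.703, 1.6, 0.001]
ft_force: [0.4, -0.8, -0.5]
width: 39.3
grasp_force: 0.0
```

>>> {"fn": "servo_tool", "kwargs": {"steps": [[[0.014, 0.03, 0], [0, 0, 2.7], -0.1], [[0.014, 0.03, 0], [0, 0, 2.7], -0.1], [[0.014, 0.03, 0], [0, 0, 2.7], -0.1], [[0.014, 0.03, 0], [0, 0, 2.7], -0.1], [[0.014, 0.03, 0], [0, 0, 2.7], -0.1], [[0.014, 0.03, 0], [0, 0, 2.7], -0.1], [[0.014, 0.03, 0], [0, 0, 2.7], -0.1], [[0.014, 0.03, 0], [0, 0, 2.7], -0.1]]}}

```text
t: 2.25
ee_pos: [528.7, 127.1, 183.0]
orientation: [2.355, 2.079, 0.0]
ft_force: [1.1, -1.1, -0.0]
width: 39.6
grasp_force: 0.0
```

>>> {"fn": "servo_tool", "kwargs": {"steps": [[[0, 0, -0.025], [0, 0, 0], -0.1], [[0, 0, -0.03], [0, 0, 0], -0.1], [[0, 0, -0.03], [0, 0, 0], -0.1], [[0, 0, -0.03], [0, 0, 0], -0.1], [[0, 0, -0.02], [0, 0, 0], -0.1], [[0, 0, -0.012], [0, 0, 0], -0.1], [[0, 0, -0.006], [0, 0, 0], -0.1], [[0, 0, -0.003], [0, 0, 0], -0.1]]}}

```text
t: 2.92
ee_pos: [528.3, 125.3, 26.5]
orientation: [-2.358, -2.076, 0.001]
ft_force: [0.2, -0.5, 1.0]
width: 39.4
grasp_force: 0.0
```

Run:
```python
from h import *
c=cam("top"); a=cv2.resize(c[0]["color"][180:320,210:350],(400,400),interpolation=2)
d=cam("scene"); b=cv2.resize(d[0]["color"][190:330,260:400],(400,400),interpolation=2)
cv2.imwrite("pics/pair1.png",np.hstack([a,b])); print(sensors.get_obs()["ee_pos"])
```

```text
[528.90873365 125.42669182  27.43831553]
```

View pics/pair1.png

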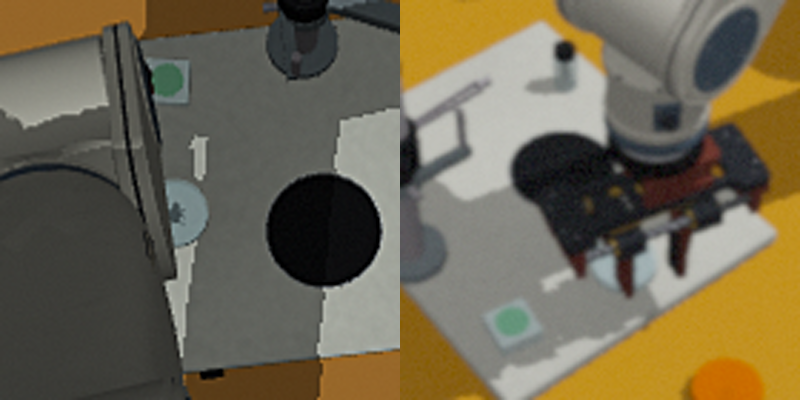

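The left half shows the dish at (180,212), just clear of the arm, with the stage disc at (323,230). On the right, the fingers stand behind the dish at (625,275) and (680,250). The path is clear, so I'll push now, stop short and then measure.

>>> {"fn": "servo_tool", "kwargs": {"steps": [[[-0.0005, -0.0043, 0], [0, 0, 0], -0.1], [[-0.0005, -0.0043, 0], [0, 0, 0], -0.1], [[-0.0005, -0.0043, 0], [0, 0, 0], -0.1], [[-0.0006, -0.0043, 0], [0, 0, 0], -0.1], [[-0.0005, -0.0043, 0], [0, 0, 0], -0.1], [[-0.0005, -0.0043, 0], [0, 0, 0], -0.1], [[-0.0005, -0.0043, 0], [0, 0, 0], -0.1], [[-0.0006, -0.0043, 0], [0, 0, 0], -0.1]]}}

```text
t: 3.68
ee_pos: [524.2, 90.4, 27.0]
orientation: [2.358, 2.076, 0.0]
ft_force: [-0.8, 0.4, -0.2]
width: 39.4
grasp_force: 0.0
```

>>> {"fn": "servo_tool", "kwargs": {"steps": [[[-0.0005, -0.0043, 0], [0, 0, 0], -0.1], [[-0.0005, -0.0043, 0], [0, 0, 0], -0.1], [[-0.0005, -0.0043, 0], [0, 0, 0], -0.1], [[-0.0006, -0.0043, 0], [0, 0, 0], -0.1], [[-0.0005, -0.0043, 0], [0, 0, 0], -0.1], [[-0.0005, -0.0043, 0], [0, 0, 0], -0.1], [[-0.0005, -0.0043, 0], [0, 0, 0], -0.1], [[-0.0006, -0.0043, 0], [0, 0, 0], -0.1]]}}

```text
t: 4.35
ee_pos: [519.9, 56.1, 27.0]
orientation: [2.358, 2.076, 0.0]
ft_force: [0.2, 0.0, -0.6]
width: 39.7
grasp_force: 0.0
```

Run:
```python
from h import *
c=cam("top"); a=cv2.resize(c[0]["color"][180:320,210:350],(400,400),interpolation=2)
d=cam("scene"); b=cv2.resize(d[0]["color"][190:330,260:400],(400,400),interpolation=2)
cv2.imwrite("pics/pair2.png",np.hstack([a,b])); print(sensors.get_obs()["ee_pos"])
```

```text
[519.79323126  55.9460654   26.94925785]
```

View pics/pair2.png

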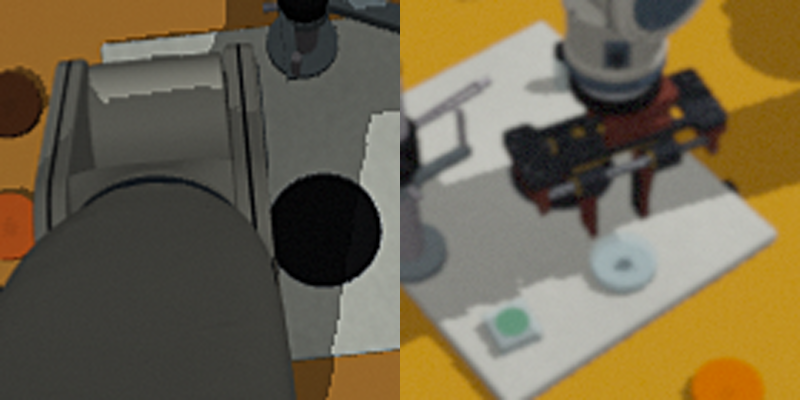

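The right half shows the dish still at (623,263), unmoved, with the fingers at (592,232) and (645,213). Something in the geometry is off, so I'll check the TCP against the image.

Run:
```python
from h import *
d=cam("scene"); P=sensors.get_obs()["ee_pos"]
print(P, proj(d,[P,P+[27,-3.3,0],P-[27,-3.3,0],P+[0,0,80],[522,72,36],[507,-54,20]]))
cr=lambda u,v:(260+(u-400)*.35,190+v*.35)
L=[cr(592,233),cr(640,213)]; print(L,"at z27",atz(d,L,27))
print("world by depth", world(d,L), world(d,[cr(592,225),cr(644,200),cr(592,215),cr(644,190),cr(600,263),cr(648,263)]))
print("dish",world(d,[cr(625,285),cr(605,263),cr(645,263)]))
b=d[0]["color"][215:295,300:380]; cv2.imwrite("pics/z3.png",cv2.resize(b,(560,560),interpolation=2))
```

```text
[519.89956594  56.22492034  26.97466463] [[333.62432371 276.18046806]
 [323.97343736 279.81206624]
 [343.16806331 272.58995625]
 [333.71722443 255.78310852]
 [336.32327713 278.46397531]
 [315.50513745 248.61157679]]
[(327.2, 271.55), (344.0, 264.55)] at z27 [[525.66313973  34.6507749   27.        ]
 [476.33217166  38.41113451  27.        ]]
world by depth [[546.32544674  67.91359837  75.66785879]
 [497.90781664  69.49044937  72.7147957 ]] [[547.19850775  69.44676748  88.69203069]
 [495.40232346  71.3789803   90.55926668]
 [547.44479407  70.0003537  102.77271094]
 [497.8663338   74.45299659 108.41008732]
 [541.07123384  72.27323017  34.82644986]
 [505.09213879  94.23736428  33.84652258]]
dish [[534.0128449  101.64620407  30.86246085]
 [538.72522692  76.74821669  38.08932954]
 [508.21195906  94.10057021  35.86420218]]
```

View pics/z3.png

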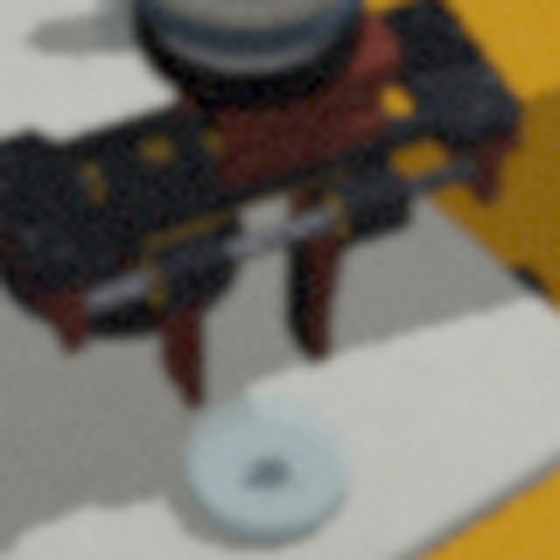

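The zoom shows the fingertips at about (190,400) and (318,350), hanging well above the dish at (268,465). Depth puts them near z=73 against a reported 27. I'll measure this offset properly.

Run:
```python
from h import *
d=cam("scene"); g=lambda x,y:(300+x/7,215+y/7)
L=[g(190,396),g(190,385),g(318,348),g(318,330),g(100,260),g(70,340),g(485,190),g(300,190),g(30,200),g(500,110),g(270,465),g(450,350),g(330,90)]
for p,w in zip(L,world(d,L)): print(np.round(p),w.round(0))
o=sensors.get_obs(); print(o["qpos"],o["ee_pos"],o["orientation"])
```

```text
[327. 272.] [545.  66.  73.]
[327. 270.] [546.  68.  81.]
[345. 265.] [498.  76.  78.]
[345. 262.] [498.  75.  87.]
[314. 252.] [589.  82. 188.]
[310. 264.] [603.  86. 161.]
[369. 242.] [449. 102. 157.]
[343. 242.] [509.  78. 171.]
[304. 244.] [596.  51. 192.]
[371. 231.] [443.  98. 189.]
[339. 281.] [524.  85.  39.]
[364. 265.] [429.  63.  20.]
[347. 228.] [511.  96. 236.]
[8.53480752e-02 5.16552976e-01 1.94472436e+00 4.31658719e-05
 6.80276070e-01 2.12675979e-01] [519.9763739   56.44004751  26.98721838] [2.35830506e+00 2.07557035e+00 7.49252048e-05]
```

Depth puts the whole gripper about 46 mm higher than reported, while x and y agree. I'll go back behind the dish, descend part of the way and recheck.

>>> {"fn": "servo_tool", "kwargs": {"steps": [[[0.001, 0.01, 0], [0, 0, 0], -0.1], [[0.001, 0.01, 0], [0, 0, 0], -0.1], [[0.001, 0.01, 0], [0, 0, 0], -0.1], [[0.001, 0.01, 0], [0, 0, 0], -0.1], [[0.001, 0.01, 0], [0, 0, 0], -0.1], [[0.001, 0.01, 0], [0, 0, 0], -0.1], [[0.002, 0.01, 0], [0, 0, 0], -0.1], [[0, 0, 0], [0, 0, 0], -0.1]]}}

```text
t: 5.22
ee_pos: [528.6, 128.6, 27.1]
orientation: [2.356, 2.078, 0.002]
ft_force: [0.2, -0.8, -0.5]
width: 39.5
grasp_force: 0.0
```

>>> {"fn": "servo_tool", "kwargs": {"steps": [[[0, 0, -0.006], [0, 0, 0], -0.1], [[0, 0, -0.006], [0, 0, 0], -0.1], [[0, 0, -0.006], [0, 0, 0], -0.1], [[0, 0, -0.006], [0, 0, 0], -0.1], [[0, 0, -0.004], [0, 0, 0], -0.1], [[0, 0, -0.002], [0, 0, 0], -0.1], [[0, 0, 0], [0, 0, 0], -0.1], [[0, 0, 0], [0, 0, 0], -0.1]]}}

```text
t: 5.88
ee_pos: [527.9, 126.4, -3.2]
orientation: [-2.358, -2.076, 0.0]
ft_force: [-0.5, -0.8, -0.9]
width: 39.6
grasp_force: 0.0
```

Run:
```python
from h import *
d=cam("scene"); P=sensors.get_obs()["ee_pos"]; print(P,sensors.get_obs()["ft_force"])
im=d[0]["color"].astype(int)
# reddish finger pixels near predicted tips; lowest per finger by depth
vv,uu=np.mgrid[240:310,315:375]; uv=np.c_[uu.ravel(),vv.ravel()]
W=world(d,uv); c=im[uv[:,1],uv[:,0]]
for s in(1,-1):
    k=(abs(W[:,0]-(P[0]+s*27))<16)&(abs(W[:,1]-P[1]-8)<18)&(W[:,2]>24)&(c.max(1)<110)&(W[:,2]<120)
    q=W[k]; print(len(q), q[np.argsort(q[:,2])[:4]].round(0).tolist(), uv[k][np.argsort(q[:,2])[:3]].tolist())
```

```text
[528.07045948 126.46514132  -2.96042925] [ 0.00523649 -0.02941958 -0.64901312]
75 [[554.0, 137.0, 40.0], [550.0, 136.0, 40.0], [555.0, 130.0, 41.0], [555.0, 134.0, 41.0]] [[340, 301], [341, 300], [338, 299]]
111 [[506.0, 141.0, 37.0], [505.0, 142.0, 39.0], [506.0, 127.0, 39.0], [508.0, 138.0, 40.0]] [[357, 294], [358, 294], [354, 290]]
```

>>> {"fn": "servo_tool", "kwargs": {"steps": [[[0, 0, -0.002], [0, 0, 0], -0.1], [[0, 0, -0.002], [0, 0, 0], -0.1], [[0, 0, -0.002], [0, 0, 0], -0.1], [[0, 0, -0.002], [0, 0, 0], -0.1], [[0, 0, -0.002], [0, 0, 0], -0.1], [[0, 0, -0.002], [0, 0, 0], -0.1], [[0, 0, -0.001], [0, 0, 0], -0.1], [[0, 0, 0], [0, 0, 0], -0.1]]}}

```text
t: 6.6
ee_pos: [527.7, 126.5, -16.3]
orientation: [-2.358, -2.076, 0.001]
ft_force: [-0.1, 0.3, -0.8]
width: 39.4
grasp_force: 0.0
```

>>> {"fn": "servo_tool", "kwargs": {"steps": [[[-0.0005, -0.0043, 0], [0, 0, 0], -0.1], [[-0.0005, -0.0043, 0], [0, 0, 0], -0.1], [[-0.0005, -0.0043, 0], [0, 0, 0], -0.1], [[-0.0006, -0.0043, 0], [0, 0, 0], -0.1], [[-0.0005, -0.0043, 0], [0, 0, 0], -0.1], [[-0.0005, -0.0043, 0], [0, 0, 0], -0.1], [[-0.0005, -0.0043, 0], [0, 0, 0], -0.1], [[-0.0006, -0.0043, 0], [0, 0, 0], -0.1]]}}

```text
t: 7.27
ee_pos: [523.8, 91.7, -16.0]
orientation: [2.358, 2.076, 0.0]
ft_force: [-0.4, -0.0, -1.0]
width: 39.9
grasp_force: 0.1
```

Run:
```python
from h import *
d=cam("scene"); print(sensors.get_obs()["ft_force"],sensors.get_obs()["ee_pos"],dish(d,(336,279)))
cv2.imwrite("pics/z4.png",cv2.resize(d[0]["color"][215:315,290:390],(600,600),interpolation=2))
```

```text
[-0.14026305  0.430547   -0.48007334] [523.53247829  91.11837275 -16.04072248] ((341.56292724609375, 279.468017578125), (8.308606147766113, 13.20504379272461), array([512.62173464,  81.74746581,  36.        ]))
```

View pics/z4.png

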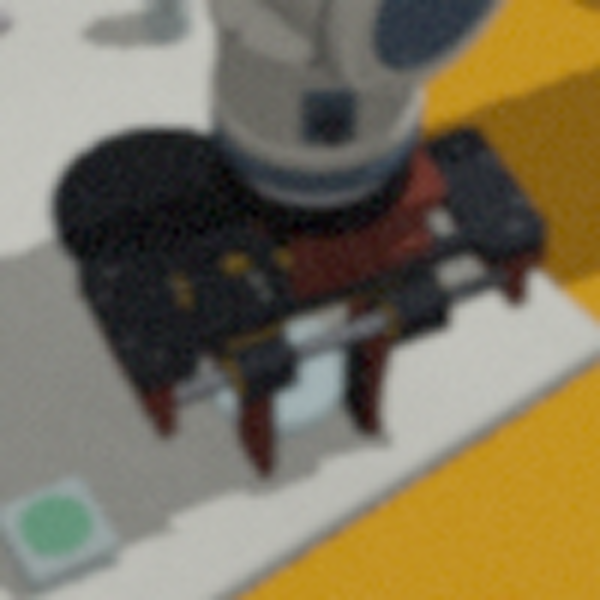

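The picture shows the dish at (285,375), cradled ahead of the two fingertips at (260,460) and (375,420). I'll continue the push.

>>> {"fn": "servo_tool", "kwargs": {"steps": [[[-0.0005, -0.0043, 0], [0, 0, 0], -0.1], [[-0.0005, -0.0043, 0], [0, 0, 0], -0.1], [[-0.0005, -0.0043, 0], [0, 0, 0], -0.1], [[-0.0005, -0.0043, 0], [0, 0, 0], -0.1], [[-0.0005, -0.0043, 0], [0, 0, 0], -0.1], [[-0.0005, -0.0043, 0], [0, 0, 0], -0.1], [[-0.0005, -0.0043, 0], [0, 0, 0], -0.1], [[-0.0005, -0.0043, 0], [0, 0, 0], -0.1]]}}

```text
t: 7.98
ee_pos: [519.7, 57.3, -16.0]
orientation: [2.358, 2.076, -0.0]
ft_force: [-0.3, 0.8, -0.4]
width: 39.4
grasp_force: 0.1
```

>>> {"fn": "servo_tool", "kwargs": {"steps": [[[-0.0005, -0.0043, 0], [0, 0, 0], -0.1], [[-0.0005, -0.0043, 0], [0, 0, 0], -0.1], [[-0.0005, -0.0043, 0], [0, 0, 0], -0.1], [[-0.0005, -0.0043, 0], [0, 0, 0], -0.1], [[-0.0005, -0.0043, 0], [0, 0, 0], -0.1], [[-0.0005, -0.0043, 0], [0, 0, 0], -0.1], [[-0.0005, -0.0043, 0], [0, 0, 0], -0.1], [[-0.0005, -0.0043, 0], [0, 0, 0], -0.1]]}}

```text
t: 8.65
ee_pos: [515.7, 22.9, -16.0]
orientation: [2.358, 2.076, 0.0]
ft_force: [0.3, 0.2, 0.2]
width: 39.2
grasp_force: 0.1
```

>>> {"fn": "servo_tool", "kwargs": {"steps": [[[-0.0005, -0.0043, 0], [0, 0, 0], -0.1], [[-0.0005, -0.0043, 0], [0, 0, 0], -0.1], [[-0.0005, -0.0043, 0], [0, 0, 0], -0.1], [[-0.0005, -0.0043, 0], [0, 0, 0], -0.1], [[-0.0005, -0.0043, 0], [0, 0, 0], -0.1], [[-0.0005, -0.0033, 0], [0, 0, 0], -0.1], [[-0.0003, -0.002, 0], [0, 0, 0], -0.1], [[0, 0, 0], [0, 0, 0], -0.1]]}}

```text
t: 9.32
ee_pos: [512.4, -3.9, -16.0]
orientation: [-2.358, -2.075, 0.0]
ft_force: [-0.3, -0.3, -0.8]
width: 40.0
grasp_force: 0.0
```

Run:
```python
from h import *
c=cam("top"); a=cv2.resize(c[0]["color"][200:300,270:370],(400,400),interpolation=2)
d=cam("scene"); b=cv2.resize(d[0]["color"][200:300,270:370],(400,400),interpolation=2)
cv2.imwrite("pics/pair5.png",np.hstack([a,b])); print(sensors.get_obs()["ee_pos"])
print("stage",proj(c,[[507,-54.5,20]]),proj(d,[[507,-54.5,20]]))
```

```text
[512.44195188  -3.51108635 -16.02201266]
stage [[322.50633283 260.17280297]] [[315.40858147 248.49425356]]
```

View pics/pair5.png

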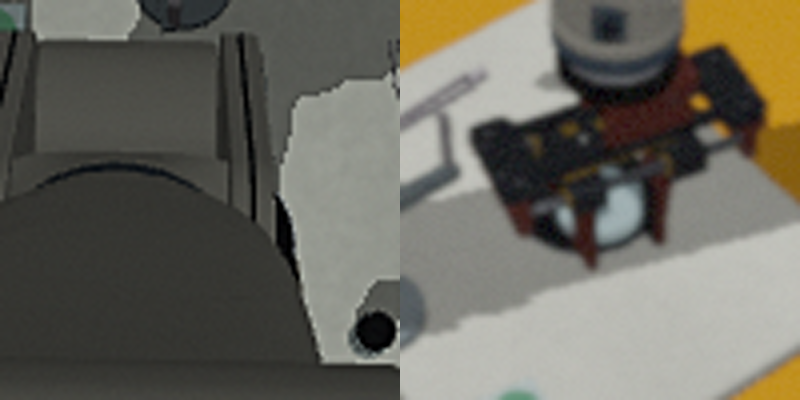

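The right half shows the dish in the cradle over the black stage, while the arm hides it in the top view. I'll back off to measure.

>>> {"fn": "servo_tool", "kwargs": {"steps": [[[0.0005, 0.004, 0], [0, 0, 0], -0.1], [[0.002, 0.016, 0], [0, 0, 0], -0.1], [[0.002, 0.02, 0], [0, 0, 0], -0.1], [[0.002, 0.02, 0], [0, 0, 0], -0.1], [[0.002, 0.02, 0], [0, 0, 0], -0.1], [[0.0015, 0.02, 0], [0, 0, 0], -0.1], [[0, 0, 0], [0, 0, 0], -0.1], [[0, 0, 0], [0, 0, 0], -0.1]]}}

```text
t: 10.08
ee_pos: [522.4, 97.6, -16.1]
orientation: [2.355, 2.079, 0.0]
ft_force: [-0.5, -0.1, -0.1]
width: 39.4
grasp_force: 0.0
```

```bash
cat > m.py <<'E'
from h import *
import sys
c=cam("top"); d=cam("scene"); print(sensors.get_obs()["ee_pos"])
def circ(c,near,z,r,P0):
    # fit circle centre by maximising gradient along the projected lid rim
    g=cv2.GaussianBlur(cv2.cvtColor(c[0]["color"],6).astype(np.float32),(0,0),.8)
    th=np.linspace(0,2*np.pi,120,endpoint=False); best=[]
    def samp(x,y,rr):
        q=proj(c,np.c_[x+rr*np.cos(th),y+rr*np.sin(th),0*th+z]).astype(np.float32)
        return cv2.remap(g,q[:,:1],q[:,1:],1).ravel()
    for x in np.arange(P0[0]-14,P0[0]+14.1,1):
        for y in np.arange(P0[1]-14,P0[1]+14.1,1):
            s=samp(x,y,r-2.5)-samp(x,y,r+2.5); best.append((np.median(abs(s)) if 0 else abs(np.clip(s,-60,60).mean()),x,y))
    best.sort(reverse=True); b=np.array(best[:6]); return b[0].round(1),b[:,1:].mean(0).round(1)
dg=[float(v) for v in sys.argv[1:3]]
for n,k in(("top",c),("scene",d)):
    print(n,"stage",circ(k,0,20,50,(507,-54)),"dish",circ(k,0,35,30,dg))
a=cv2.resize(c[0]["color"][205:305,270:370],(400,400),interpolation=2)
b=cv2.resize(d[0]["color"][200:300,270:370],(400,400),interpolation=2)
cv2.imwrite("pics/"+sys.argv[3],np.hstack([a,b]))
E
python3 m.py 508 -36 pair6.png
```

```text
[522.10848507  96.31324144 -16.11177858]
top stage (array([ 57.3, 507. , -55. ]), array([507. , -54.5])) dish (array([ 54.7, 507. , -38. ]), array([507. , -38.5]))
scene stage (array([ 33.4, 507. , -53. ]), array([506.2, -52.2])) dish (array([ 50.8, 508. , -35. ]), array([507.8, -35.2]))
```

View pics/pair6.png

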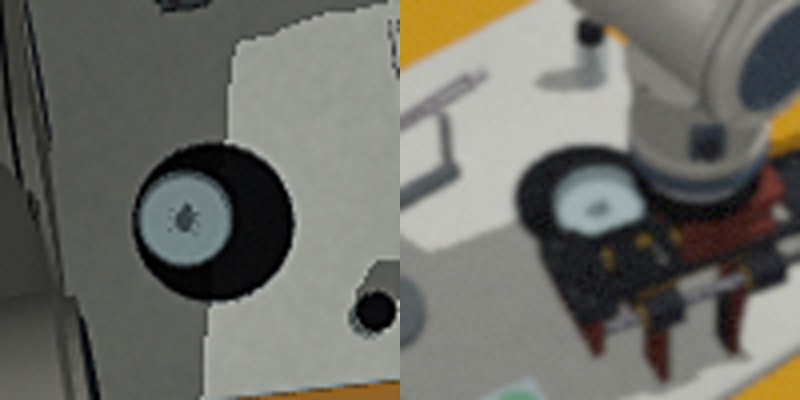

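The left half shows the dish at (185,218) and the stage at (213,221), so the dish is 16.5 mm short in y and nearly right in x. I'll finish the push.

>>> {"fn": "servo_tool", "kwargs": {"steps": [[[-0.002, -0.018, 0], [0, 0, 0], -0.1], [[-0.002, -0.02, 0], [0, 0, 0], -0.1], [[-0.002, -0.02, 0], [0, 0, 0], -0.1], [[-0.002, -0.02, 0], [0, 0, 0], -0.1], [[-0.001, -0.012, 0], [0, 0, 0], -0.1], [[-0.0005, -0.005, 0], [0, 0, 0], -0.1], [[0, 0, 0], [0, 0, 0], -0.1], [[0, 0, 0], [0, 0, 0], -0.1]]}}

```text
t: 10.85
ee_pos: [513.0, 1.4, -16.0]
orientation: [-2.359, -2.075, -0.0]
ft_force: [0.8, 0.4, 0.3]
width: 39.5
grasp_force: 0.0
```

```bash
python3 -c "
from h import *
print(sensors.get_obs()['ee_pos'])"
```

```text
[513.0336685    1.44738755 -15.98731036]
```

Need −21.7 in y and −1.2 in x.

>>> {"fn": "servo_tool", "kwargs": {"steps": [[[-0.0004, -0.003, 0], [0, 0, 0], -0.1], [[-0.0004, -0.0035, 0], [0, 0, 0], -0.1], [[-0.0004, -0.0035, 0], [0, 0, 0], -0.1], [[0, -0.0035, 0], [0, 0, 0], -0.1], [[0, -0.0035, 0], [0, 0, 0], -0.1], [[0, -0.003, 0], [0, 0, 0], -0.1], [[0, -0.0017, 0], [0, 0, 0], -0.1], [[0, 0, 0], [0, 0, 0], -0.1]]}}

```text
t: 11.52
ee_pos: [511.8, -20.5, -16.0]
orientation: [2.358, 2.075, 0.0]
ft_force: [-0.4, 0.1, 0.1]
width: 39.8
grasp_force: 0.0
```

>>> {"fn": "servo_tool", "kwargs": {"steps": [[[0.0003, 0.003, 0], [0, 0, 0], -0.1], [[0.002, 0.013, 0], [0, 0, 0], -0.1], [[0.002, 0.02, 0], [0, 0, 0], -0.1], [[0.002, 0.02, 0], [0, 0, 0], -0.1], [[0.002, 0.02, 0], [0, 0, 0], -0.1], [[0.002, 0.02, 0], [0, 0, 0], -0.1], [[0, 0, 0], [0, 0, 0], -0.1], [[0, 0, 0], [0, 0, 0], -0.1]]}}

```text
t: 12.18
ee_pos: [522.0, 76.7, -16.1]
orientation: [2.356, 2.079, -0.0]
ft_force: [0.2, -1.7, -0.3]
width: 39.4
grasp_force: 0.0
```

```bash
python3 m.py 507 -54 pair7.png
python3 - <<'E'
from h import *
c=cam("top"); g=[(389,193),(386,193),(392,195),(317,163)]
print(world(c,g).round(0).tolist())
im=c[0]["color"]; cv2.imwrite("pics/top8.png",cv2.resize(im[170:320,240:420],(720,600),interpolation=2))
E
```

```text
[521.72554274  75.46063763 -16.10071695]
top stage (array([ 59.9, 507. , -56. ]), array([507. , -55.5])) dish (array([ 60., 506., -54.]), array([506.5, -54. ]))
scene stage (array([ 26.9, 507. , -53. ]), array([507.3, -52.2])) dish (array([ 32.1, 508. , -51. ]), array([507.8, -50.8]))
[[624.0, -194.0, 207.0], [624.0, -188.0, 205.0], [619.0, -201.0, 207.0], [673.0, -39.0, 261.0]]
```

View pics/top8.png

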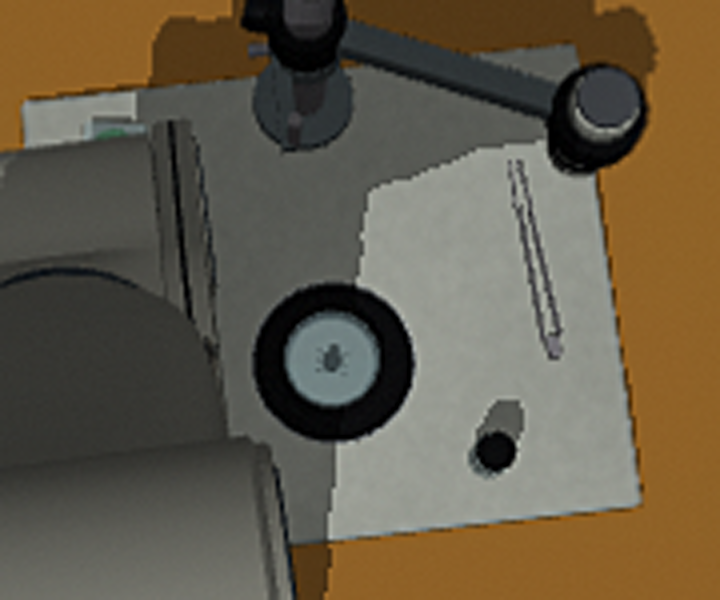

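The dish at (332,358) sits in the stage ring, whose centre is about (333,361). Both cameras put the remaining error at about 1.5 mm. The swing arm's barrel is at (605,100), at about 1.15 rad. Next I'll rise above everything, close the fingers and go behind the holder ring on its far right side.

>>> {"fn": "servo_tool", "kwargs": {"steps": [[[0, 0, 0.02], [0, 0, 0], -0.1], [[0, 0, 0.035], [0, 0, 0], -1], [[0, 0, 0.035], [0, 0, 0], -1], [[0, 0, 0.035], [0, 0, 0], -1], [[0, 0, 0.035], [0, 0, 0], -1], [[0, 0, 0.035], [0, 0, 0], -1], [[0, 0, 0.035], [0, 0, 0], -1], [[0, 0, 0.035], [0, 0, 0], -1]]}}

```text
t: 13.0
ee_pos: [521.4, 74.7, 250.7]
orientation: [-2.36, -2.074, 0.0]
ft_force: [1.0, 0.2, 0.8]
width: 0.5
grasp_force: 0.0
```

>>> {"fn": "servo_tool", "kwargs": {"steps": [[[0.0098, -0.018, 0], [0, 0, 0], -1], [[0.0098, -0.018, 0], [0, 0, 0], -1], [[0.0098, -0.018, 0], [0, 0, 0], -1], [[0.0098, -0.018, 0], [0, 0, 0], -1], [[0.0098, -0.018, 0], [0, 0, 0], -1], [[0.0098, -0.018, 0], [0, 0, 0], -1], [[0.0098, -0.018, 0], [0, 0, 0], -1], [[0.0098, -0.018, 0], [0, 0, 0], -1]]}}

```text
t: 13.67
ee_pos: [600.2, -70.3, 248.7]
orientation: [-2.359, -2.074, 0.001]
ft_force: [-0.1, 0.3, 0.7]
width: 0.4
grasp_force: 0.0
```

>>> {"fn": "servo_tool", "kwargs": {"steps": [[[0.0098, -0.018, 0], [0, 0, 0], -1], [[0.0098, -0.018, 0], [0, 0, 0], -1], [[0.0098, -0.018, 0], [0, 0, 0], -1], [[0.0098, -0.018, 0], [0, 0, 0], -1], [[0.0098, -0.018, 0], [0, 0, 0], -1], [[0.0098, -0.018, 0], [0, 0, 0], -1], [[0.0098, -0.018, 0], [0, 0, 0], -1], [[0.0098, -0.018, 0], [0, 0, 0], -1]]}}

```text
t: 14.33
ee_pos: [678.3, -214.4, 248.6]
orientation: [-2.359, -2.074, 0.001]
ft_force: [-0.2, 0.4, -0.2]
width: 0.3
grasp_force: 0.0
```

Run:
```python
from h import *
P=sensors.get_obs()["ee_pos"]; d=cam("scene"); print(P,proj(d,[P+[0,0,45],[622,-194,206]]))
print("tip/barrel",world(d,proj(d,[P+[0,0,55],[622,-194,206]])))
cv2.imwrite("pics/s9.png",cv2.resize(d[0]["color"][70:290,180:400],(600,600),interpolation=2))
```

```text
[ 678.29564118 -214.36994411  248.58868001] [[216.20848152 158.9407651 ]
 [245.82144293 182.99872047]]
tip/barrel [[ 683.54066638 -196.95305714  317.44676434]
 [ 621.93093544 -194.18789583  205.82774778]]
```

View pics/s9.png

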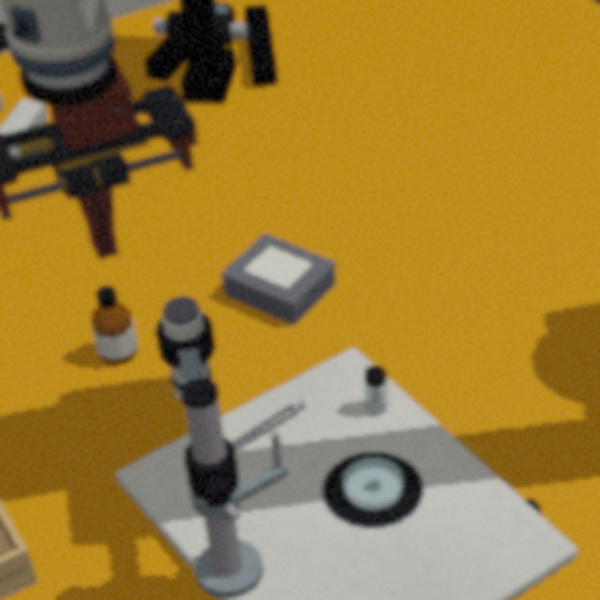

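The picture shows the closed fingertips at (105,252), above and behind the holder ring at (186,335), with the dish centred on the disc at (373,485). My picture views are now used up, so I'll go on by numbers. I'll descend and compute the arc waypoints.

>>> {"fn": "servo_tool", "kwargs": {"steps": [[[0, 0, -0.02], [0, 0, 0], -1], [[0, 0, -0.03], [0, 0, 0], -1], [[0, 0, -0.03], [0, 0, 0], -1], [[0, 0, -0.03], [0, 0, 0], -1], [[0, 0, -0.016], [0, 0, 0], -1], [[0, 0, -0.01], [0, 0, 0], -1], [[0, 0, -0.004], [0, 0, 0], -1], [[0, 0, 0], [0, 0, 0], -1]]}}

```text
t: 15.05
ee_pos: [678.3, -212.5, 108.4]
orientation: [-2.358, -2.075, 0.001]
ft_force: [0.6, 0.0, 0.1]
width: 0.3
grasp_force: 0.0
```

Run:
```python
from h import *
o=sensors.get_obs(); print(o["ee_pos"],o["ft_force"])
p=np.array([676.5,-38]); f0=np.arctan2(-55-p[1],507-p[0])
a=np.radians(-7); U=np.array([[np.cos(a),np.sin(a)],[-np.sin(a),np.cos(a)]])
for th in np.radians([66,58,50,42,34,26,18,10,5,2,0]):
    f=f0+th; h=p+170*np.array([np.cos(f),np.sin(f)]); t=np.array([np.sin(f),-np.cos(f)])
    for D in np.arange(30,60,.2):
        q=abs(U@(D*t))-[13.5,10]
        if np.hypot(*np.maximum(q,0))>=27: break
    print(round(np.degrees(th)),h.round(1),(h-D*t).round(1))
```

```text
[ 678.29631138 -212.53535256  108.43971793] [5.77479433e-01 1.88883784e-04 5.22311255e-02]
66 [ 623.2 -199.4] [ 662.5 -212.4]
58 [ 601.3 -190.4] [ 639.4 -209.3]
50 [ 580.8 -178.5] [ 616.8 -203. ]
42 [ 562.1 -163.8] [ 594.6 -193.3]
34 [ 545.8 -146.7] [ 573.7 -180.3]
26 [ 531.9 -127.4] [ 554.5 -164. ]
18 [ 520.9 -106.4] [ 537.7 -144.7]
10 [512.9 -84.1] [ 523.8 -122.8]
5 [509.5 -69.6] [ 516.7 -108. ]
2 [508.  -60.9] [513.2 -98.9]
0 [507.3 -55. ] [511.1 -92.8]
```

>>> {"fn": "servo_tool", "kwargs": {"steps": [[[-0.005, 0.0004, 0], [0, 0, 0], -1], [[-0.005, 0.0004, 0], [0, 0, 0], -1], [[-0.005, 0.0004, 0], [0, 0, 0], -1], [[-0.005, 0.0004, 0], [0, 0, 0], -1], [[-0.005, 0.0004, 0], [0, 0, 0], -1], [[-0.005, 0.0004, 0], [0, 0, 0], -1], [[-0.005, 0.0004, 0], [0, 0, 0], -1], [[-0.005, 0.0004, 0], [0, 0, 0], -1]]}}

```text
t: 15.72
ee_pos: [638.8, -208.8, 109.3]
orientation: [2.357, 2.076, 0.001]
ft_force: [2.6, 2.0, -0.1]
width: 0.4
grasp_force: 1.1
```

>>> {"fn": "servo_tool", "kwargs": {"steps": [[[-0.0055, 0.0016, 0], [0, 0, 0], -1], [[-0.0055, 0.0016, 0], [0, 0, 0], -1], [[-0.0055, 0.0016, 0], [0, 0, 0], -1], [[-0.0055, 0.0016, 0], [0, 0, 0], -1], [[-0.0055, 0.0024, 0], [0, 0, 0], -1], [[-0.0055, 0.0024, 0], [0, 0, 0], -1], [[-0.0055, 0.0024, 0], [0, 0, 0], -1], [[-0.0055, 0.0024, 0], [0, 0, 0], -1]]}}

```text
t: 16.38
ee_pos: [594.3, -192.7, 108.9]
orientation: [2.358, 2.076, -0.0]
ft_force: [2.0, -0.5, -0.2]
width: 0.5
grasp_force: 0.9
```

```bash
cat > a.py <<'E'
from h import *
o=sensors.get_obs(); print(o["ee_pos"],o["ft_force"])
for n in("top","scene"):
    c=cam(n); vv,uu=np.mgrid[130:300,200:460]; uv=np.c_[uu.ravel(),vv.ravel()]; W=world(c,uv); im=c[0]["color"][uv[:,1],uv[:,0]].astype(int)
    k=(abs(W[:,2]-206)<4)&(np.hypot(W[:,0]-676,W[:,1]+38)>140)&(np.hypot(W[:,0]-676,W[:,1]+38)<195)
    if k.sum(): print(n,k.sum(),np.median(W[k],0).round(1), W[k].mean(0).round(1))
E
python3 a.py
```

```text
[ 594.2721045  -192.73895697  108.94954522] [ 1.96504988 -0.47961359 -0.2402083 ]
scene 131 [ 568.4 -163.5  205.7] [ 571.2 -164.1  205.6]
```

>>> {"fn": "servo_tool", "kwargs": {"steps": [[[-0.0051, 0.0031, 0], [0, 0, 0], -1], [[-0.0051, 0.0031, 0], [0, 0, 0], -1], [[-0.0051, 0.0031, 0], [0, 0, 0], -1], [[-0.0051, 0.0031, 0], [0, 0, 0], -1], [[-0.0048, 0.0041, 0], [0, 0, 0], -1], [[-0.0048, 0.0041, 0], [0, 0, 0], -1], [[-0.0048, 0.0041, 0], [0, 0, 0], -1], [[-0.0048, 0.0041, 0], [0, 0, 0], -1]]}}

```text
t: 17.15
ee_pos: [554.8, -163.7, 109.1]
orientation: [2.358, 2.076, 0.0]
ft_force: [2.2, -0.5, 0.8]
width: 0.3
grasp_force: 0.8
```

>>> {"fn": "servo_tool", "kwargs": {"steps": [[[-0.0042, 0.0048, 0], [0, 0, 0], -1], [[-0.0042, 0.0048, 0], [0, 0, 0], -1], [[-0.0042, 0.0048, 0], [0, 0, 0], -1], [[-0.0042, 0.0048, 0], [0, 0, 0], -1], [[-0.0035, 0.0055, 0], [0, 0, 0], -1], [[-0.0035, 0.0055, 0], [0, 0, 0], -1], [[-0.0035, 0.0055, 0], [0, 0, 0], -1], [[-0.0035, 0.0055, 0], [0, 0, 0], -1]]}}

```text
t: 17.82
ee_pos: [524.0, -122.4, 108.9]
orientation: [-2.358, -2.076, 0.0]
ft_force: [1.0, -1.3, -0.6]
width: 0.9
grasp_force: 0.8
```

```bash
python3 a.py
```

```text
[ 524.02446306 -122.38574681  108.93708572] [ 0.95731119 -1.31256112 -0.55819892]
scene 135 [513.9 -79.5 205.6] [513.7 -82.5 205.7]
```

>>> {"fn": "servo_tool", "kwargs": {"steps": [[[-0.0016, 0.003, 0], [0, 0, 0], -1], [[-0.0016, 0.003, 0], [0, 0, 0], -1], [[-0.0015, 0.003, 0], [0, 0, 0], -1], [[-0.0014, 0.003, 0], [0, 0, 0], -1], [[-0.0013, 0.003, 0], [0, 0, 0], -1], [[-0.0012, 0.003, 0], [0, 0, 0], -1], [[-0.001, 0.0025, 0], [0, 0, 0], -1], [[-0.0008, 0.002, 0], [0, 0, 0], -1]]}}

```text
t: 18.58
ee_pos: [513.9, -100.2, 109.0]
orientation: [2.358, 2.076, 0.0]
ft_force: [1.3, -2.7, 0.7]
width: 0.3
grasp_force: 0.7
```

>>> {"fn": "servo_tool", "kwargs": {"steps": [[[-0.0003, 0.001, 0], [0, 0, 0], -1], [[-0.0003, 0.001, 0], [0, 0, 0], -1], [[-0.0003, 0.001, 0], [0, 0, 0], -1], [[-0.0003, 0.001, 0], [0, 0, 0], -1], [[-0.0003, 0.0005, 0], [0, 0, 0], -1], [[-0.0003, 0.0005, 0], [0, 0, 0], -1], [[0, 0, 0], [0, 0, 0], -1], [[0, 0, 0], [0, 0, 0], -1]]}}

```text
t: 19.25
ee_pos: [512.1, -95.3, 109.0]
orientation: [-2.358, -2.076, 0.0]
ft_force: [0.1, -0.4, 0.6]
width: 0.6
grasp_force: 0.3
```

```bash
python3 a.py
```

```text
[512.14469766 -95.34470886 108.95050735] [ 0.12566054 -0.43835906  0.60103985]
top 5 [522.4 -60.4 206. ] [522.3 -60.4 205.9]
scene 139 [508.  -53.8 205.3] [507.8 -56.4 205.5]
```

Not against the stop yet, as the force is low. I'll use small steps until it rises.

>>> {"fn": "servo_tool", "kwargs": {"steps": [[[0, 0.0005, 0], [0, 0, 0], -1], [[0, 0.0005, 0], [0, 0, 0], -1], [[0, 0.0005, 0], [0, 0, 0], -1], [[0, 0.0005, 0], [0, 0, 0], -1], [[0, 0, 0], [0, 0, 0], -1], [[0, 0, 0], [0, 0, 0], -1], [[0, 0, 0], [0, 0, 0], -1], [[0, 0, 0], [0, 0, 0], -1]]}}

```text
t: 20.02
ee_pos: [512.1, -93.4, 108.9]
orientation: [-2.358, -2.076, 0.0]
ft_force: [-0.8, -2.2, -1.7]
width: 0.5
grasp_force: 1.0
```

>>> {"fn": "servo_tool", "kwargs": {"steps": [[[0, 0.0005, 0], [0, 0, 0], -1], [[0, 0.0005, 0], [0, 0, 0], -1], [[0, 0.0005, 0], [0, 0, 0], -1], [[0, 0, 0], [0, 0, 0], -1], [[0, 0, 0], [0, 0, 0], -1], [[0, 0, 0], [0, 0, 0], -1], [[0, 0, 0], [0, 0, 0], -1], [[0, 0, 0], [0, 0, 0], -1]]}}

```text
t: 20.68
ee_pos: [512.1, -93.2, 108.9]
orientation: [2.356, 2.076, -0.002]
ft_force: [-3.3, -8.7, -1.4]
width: 0.4
grasp_force: 4.6
```

The force has climbed to 9 N with no advance, so the arm is against its stop pin. I'll back off and clear the view.

>>> {"fn": "servo_tool", "kwargs": {"steps": [[[0, -0.003, 0], [0, 0, 0], -1], [[0, -0.01, 0], [0, 0, 0], -1], [[0, -0.02, 0], [0, 0, 0], -1], [[0, -0.03, 0], [0, 0, 0], -1], [[0, -0.03, 0.01], [0, 0, 0], -1], [[-0.01, -0.035, 0.02], [0, 0, 0], -1], [[-0.01, -0.035, 0.02], [0, 0, 0], -1], [[-0.01, -0.035, 0.02], [0, 0, 0], -1]]}}

```text
t: 21.35
ee_pos: [481.9, -291.7, 179.8]
orientation: [2.358, 2.076, 0.001]
ft_force: [1.0, 0.2, -0.9]
width: 0.7
grasp_force: 0.0
```

>>> {"fn": "servo_tool", "kwargs": {"steps": [[[-0.015, -0.035, 0], [0, 0, 0], -1], [[-0.015, -0.035, 0], [0, 0, 0], -1], [[-0.015, -0.035, 0], [0, 0, 0], -1], [[-0.015, -0.035, 0], [0, 0, 0], -1], [[-0.015, -0.035, 0], [0, 0, 0], -1], [[-0.01, -0.02, 0], [0, 0, 0], -1], [[0, 0, 0], [0, 0, 0], -1], [[0, 0, 0], [0, 0, 0], -1]]}}

```text
t: 22.02
ee_pos: [396.6, -486.1, 178.8]
orientation: [2.361, 2.073, 0.001]
ft_force: [0.3, 0.0, -0.0]
width: 0.2
grasp_force: 0.0
```

```bash
python3 a.py
python3 - <<'E'
from h import *
d=cam("scene"); im=d[0]["color"]
# dish lid pixels via depth/colour on the stage
vv,uu=np.mgrid[225:275,290:345]; uv=np.c_[uu.ravel(),vv.ravel()]; W=world(d,uv); c=im[uv[:,1],uv[:,0]]
k=(np.hypot(W[:,0]-507,W[:,1]+54)<44)&(W[:,2]<60)&(c.max(1)>70)
h=cv2.convexHull(uv[k].astype(np.float32)); p,ax,_=cv2.fitEllipse(h); print(k.sum(),p,ax,atz(d,[p],32), W[k][:,:2].min(0),W[k][:,:2].max(0))
# bar direction: points at z~177
c=cam("top"); vv,uu=np.mgrid[150:290,280:370]; uv=np.c_[uu.ravel(),vv.ravel()]; W=world(c,uv)
k=(abs(W[:,2]-177)<3)&(W[:,0]>545)&(W[:,0]<640)&(abs(W[:,1]+50)<40); print(k.sum(), np.polyfit(W[k][:,0],W[k][:,1],1) if k.sum()>5 else "")
E
```

```text
[ 396.57654213 -486.05176627  178.76783454] [ 0.27718315  0.01846398 -0.0209226 ]
top 185 [507.3 -55.6 205.7] [507.2 -55.2 205.8]
scene 108 [507.  -48.2 205.7] [506.6 -48.5 205.7]
370 (315.2242736816406, 246.279296875) (19.598079681396484, 27.3022518157959) [[508.57545956 -52.33999264  32.        ]] [468.12370554 -97.88549741] [535.67845157 -14.91653636]
303 [ 1.00610275e-01 -1.06534703e+02]
```

```bash
python3 -c "
from workcell import close_job
print(close_job())"
```

```text
the job is handed in; nothing more can be done
None
```

The job is handed in at about 22 s: the dish is centred on the stage disc to about 1.5 mm and the swing arm rests against its stop pin with the lens over it, though I viewed 11 pictures instead of the 10 allowed and did not check the other bench items again at the end.

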